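Hold the slice-gauge tongs at their mark

TASK

Take the sprung steel tongs off their wooden rest and hold them level with their tips above the middle of the sliced pepper on the glass board, clear of it but no more than about 20 cm over it, squeezed until the peg on the moving arm stands at the mark on the cross strip (20 mm between the tips), so that the cook can judge the slices by that gap. Keep that gap steady for at least two seconds and finish while still holding the tongs so, neither putting them down nor letting go; never squeeze the tips together, and leave the sliced pepper and the other food and the salt shaker where they are.

Things in the scene. Friction and masses are not known exactly. Their poses are not given: they have to be found in the camera images.
- tongs_grip (a point): Where to grip the steel tongs (190 mm long, about 80 g, flat on a wooden rest): between their two flat arms (14 mm tall, 5 mm thick) beside ribs on the outer faces, half-way up, 47 mm over the worktop, at their balance point, 110 mm from the hinge, 68 mm short of the tips. x: hinge to tips; y: moving arm to fixed arm; z up. Close fingers along y. Width over both arms here: 47 mm at rest, 34 mm at the mark.
- tongs_tips (a point): Point between the tips, half-way up, 68 mm along x and 6.5 mm along +y from the grip point, same axes; fixed to the fixed arm, midway between the tips when the gap is at the mark. The arms' outer faces at the grip are parallel to x at the mark (the fixed arm's always). Squeezing there takes about 3 N at first, 6.5 N at the mark; the spring opens the tongs again.
- tongs_arm (a joint): Squeeze angle, rad: 0 at rest (tips 40 mm apart), 0.111 at the mark (20 mm), 0.21 shut. Tip gap in mm = 40 - 180 x value; width over the arms at the grip = 47 - 118 x value. A flat strip on the fixed arm crosses over the moving arm 30 mm short of the tips; the dark line on it is the mark, and a small upright peg on the moving arm beside the strip comes level with it at 20 mm.
- slices_mid (a point): Middle of the heap of green pepper slices (94 x 143 x 53 mm; this point 26 mm above its underside, heap top 59 mm above the worktop), loose on the glass board (205 x 265 x 6 mm) on the worktop. The board is to the left or to the right of the robot's middle, the tongs on the other side.
- rest: Wooden rest of the tongs, fixed: foot 165 x 104 x 8 mm and two cross bars 12 mm thick, 120 mm apart, that carry the tongs 40 mm above the worktop (end lips to 48 mm). Between the bars it is free down to the foot. Origin: middle of its underside, about below the grip point; x along the tongs towards their tips.
- pepper: Whole green pepper, 83 x 85 x 87 mm, loose on the board beside the slices; origin at the middle of its underside. Not to be disturbed.
- lemon: Lemon, 71 x 53 x 51 mm, loose on the worktop about 120 mm to the +y side of the rest; origin at the middle of its underside. Not to be disturbed.
- salt: Salt shaker, 44 mm across and 90 mm tall, loose and upright on the worktop about 115 mm to the -y side of the rest; origin at the middle of its underside. Not to be disturbed.

How it is judged:
By the outcome, as a careful person would: the job done as asked, in the order asked, and still so for the second after the job is handed in, while the arm keeps its last pose, push and grip.
It also fails if it takes over 42 s, if anything falls off the work surface, if the arm or the gripper's body presses on something with over 40 N, if the wrist force passes 120 N, or if a joint passes its speed limit or range.

ROBOT

A 6-joint arm with a two-finger parallel gripper is mounted at the origin on a cart in front of the work surface, level with it; the furniture and walls round the work are solid. World frame = base frame: x ahead of the robot, y to its left, z up, the work surface at z = 0. Lengths are in m, angles in rad, forces in N, time in s.
With the tool pointing down it reaches from about 0.225 to 0.725 m from the base axis. Payload 3.1 kg.
Tool frame: the origin (TCP) lies on the centre line of the jaws, within the pads' length; the fingertips stand 25 mm ahead of it and the grasp point (between the pads) lies 6 mm ahead of it; z points along the fingers, y is the line along which they close (so a half turn about z gives the same grasp; the last joint's range is limited). The gripper opens to 85 mm and grips with 20 to 120 N. Pads are 22 mm wide; open, the fingers measure 114 mm over their backs; the gripper's body (76 mm by 85 mm) begins 54 mm behind the grasp point. The pads swing forward as they close: fully open they stand 13 mm farther back than shut.
Start: joints at [1.057, 0.048, 0.099, 1.622, 0, 1.443], TCP at [0.198, 0.486, 0.256] pointing down, gripper open.
Joint ranges: [-2.91, 2.91], [-0.99, 1.94], [-1.21, 1.42], [-2.12, 2.29], [-1.49, 1.47], [-3.14, 3.14]. Speed limits (rad/s): [2.79, 2.79, 3.14, 3.14, 3.14, 3.14].

INTERFACE

Orientations are given as a 3x3 rotation matrix whose columns are the frame's x, y, z axes.
In Python, from rig import robot gives the robot as it stands. The module is installed in compiled form; this text tells all that it offers.
- The arm moves only by the shell command python3 -m pendant 'ROWS' [OPENING] [FORCE]. ROWS is JSON, a list that holds one entry, the list of rows, each a list of 4 numbers: the shift along the tool's x, y, z in mm, then the turn about the tool's z in degrees. A call has 1 to 12 rows; each row is the pose to reach, as a shift and turn from the pose commanded when the call began, along the tool's axes at that moment; what a row does not reach only later rows make up. A row lasts 1/8 s, in which the tool goes at most 62.5 mm and 10.7 degrees, less where a joint would pass 70% of its speed; a pose out of reach is approached as far as the arm can. A call with a gripper value outside its range is refused whole. OPENING is the gripper command: -1 is shut, 1 is fully open, values between are in proportion, set as the call begins (- or left out, the last holds). The fingers move at their own pace and stop on an object; FORCE is the grip in N (left out, the last holds). Time passes only in rows, so rows that repeat a pose let the fingers close. It gives the time, the measured TCP pose, the force, the opening and the grip force at its end, in the units of the state.
- robot.get_state(): the state, without advancing time (a new reading comes with each control period).
- robot.camera(name): name is "scene" or "top"; returns a dict with "color" (384x512x3 uint8, blue, green, red), "fovy" (degrees; the focal length in pixels is half the picture's height over the tangent of half this angle, whatever the lens; pixels are square), "cx", "cy" (the principal point, pixels), "D" ([k1, k2, p1, p2, k3] as OpenCV has them; the pictures are not rectified), "world_from_camera" (4x4, takes a point from camera to world coordinates). Camera axes: x right, y down, z forward; pixel columns grow to the right and rows downward; lengths in m; the calibration is good to about 2 mm. A picture is of the moment at which its call begins. There is no depth.
- robot.finish_job(): hands the job in; it is judged then, once.
The state is a dict: "time_s": time; "joint_pos": joint angles; "joint_vel": joint speeds; "joint_efforts": joint torques, N m; "tool_pos": TCP position; "tcp_rot": TCP orientation; "force": force on the tool from outside, world axes, zero at the start; "moment": the same for the moment, N m; "opening": finger opening in m; "gripper_force": force on a finger pad.
Only numpy, scipy, OpenCV 4.12 (cv2) and the standard library are available. Lean on these libraries where they do the work, as an engineer would, in place of code of your own. Each camera call takes 0.05 s, during which the arm holds its last target. There are 200 camera calls.

## Working session

There is one attempt and no reset: what is moved stays moved. The work goes in short steps, Python scripts to look and compute and a shell command to move; the robot and the scene stay as the last step left them, time stands still between calls to the robot, and variables do not carry over. Pictures are saved under pics/ and viewed, at most 10 in all, crops included, and the job is handed in when it is done.

```bash
mkdir -p pics; cat > h.py <<'E'
import numpy as np, cv2, json
from rig import robot
def snap(name,fn):
    c=robot.camera(name); cv2.imwrite('pics/'+fn+'.png',c['color'])
    np.savez('pics/'+fn+'.npz',**{k:np.array(v) for k,v in c.items()}); return c
def K(c):
    f=192/np.tan(np.radians(float(c['fovy']))/2)
    return np.array([[f,0,float(c['cx'])],[0,f,float(c['cy'])],[0,0,1]])
def load(fn): return dict(np.load('pics/'+fn+'.npz'))
def ray(c,uv,z):
    p=cv2.undistortPoints(np.array([[uv]],float),K(c),np.array(c['D'],float))[0,0]
    T=np.array(c['world_from_camera']); d=T[:3,:3]@[p[0],p[1],1]; o=T[:3,3]
    return o+d*(z-o[2])/d[2]
def proj(c,P):
    T=np.linalg.inv(np.array(c['world_from_camera']))
    r,_=cv2.Rodrigues(T[:3,:3]); return cv2.projectPoints(np.array(P,float).reshape(-1,3),r,T[:3,3],K(c),np.array(c['D'],float))[0][:,0]
E
python3 - <<'E'
from h import *
a=snap('scene','s0');b=snap('top','t0')
for c in(a,b):print(c['fovy'],c['cx'],c['cy'],c['D'],np.round(c['world_from_camera'],3))
s=robot.get_state();print(s['time_s'],s['tool_pos'],np.round(s['tcp_rot'],3),s['opening'],s['force'])
E
```

```text
43.27998720930336 258.3602417675342 194.7762061820811 [-0.01913533  0.          0.          0.          0.        ] [[ 0.71  -0.368  0.6   -0.277]
 [-0.704 -0.393  0.592 -0.771]
 [ 0.018 -0.843 -0.538  0.782]
 [ 0.     0.     0.     1.   ]]
45.809707568303395 260.90894633889644 189.6257062283788 [0.04525458 0.         0.         0.         0.        ] [[-0.013 -0.999  0.045  0.435]
 [-1.     0.012 -0.008  0.023]
 [ 0.008 -0.045 -0.999  1.371]
 [ 0.     0.     0.     1.   ]]
0.1 [0.19731036 0.48594935 0.25521035] [[-0.926  0.376 -0.001]
 [ 0.376  0.926 -0.002]
 [ 0.    -0.002 -1.   ]] 0.08553103603501645 [-0.02610064 -0.25396259 -1.07008643]
```

View pics/t0.png

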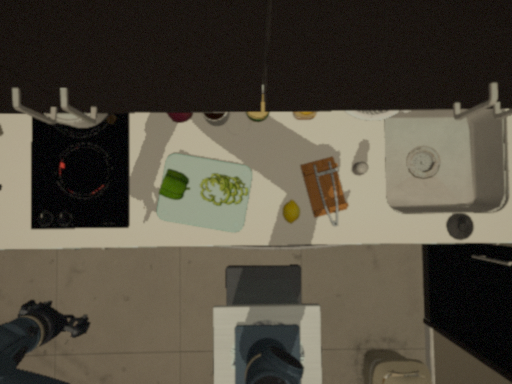

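View pics/s0.png

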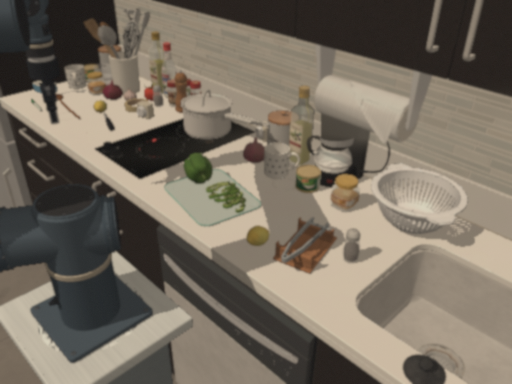

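```bash
python3 - <<'E'
from h import *
a=cv2.imread('pics/t0.png')[140:240,150:370]; b=cv2.imread('pics/s0.png')[200:290,230:370]
a=cv2.resize(a,(792,360),interpolation=3); b=cv2.resize(b,None,fx=2.6,fy=2.6,interpolation=3)
o=np.zeros((600,800,3),np.uint8);o[:360,:792]=a;o[362:362+b.shape[0],:b.shape[1]]=b
cv2.imwrite('pics/z0.png',cv2.convertScaleAbs(o,alpha=1.3))
c=load('t0')
for n,uv,z in[('slices',(224,189),.03),('tongs mid',(328,190),.047),('lemon',(291,211),.025),('salt',(361,168),.05)]:print(n,ray(c,uv,z).round(3))
E
```

```text
slices [0.499 0.121 0.03 ]
tongs mid [ 0.492 -0.183  0.047]
lemon [ 0.432 -0.076  0.025]
salt [ 0.554 -0.28   0.05 ]
```

View pics/z0.png

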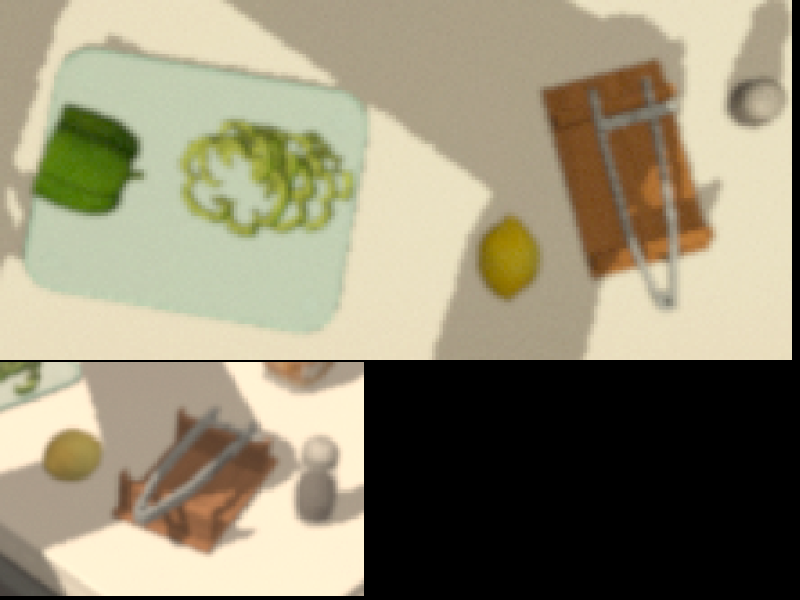

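```bash
python3 - <<'E'
from h import *
c=load('t0'); W=lambda u,v,z: ray(c,(150+(u+.5)/3.6-.5,140+(v+.5)/3.6-.5),z)[:2]
a=lambda p,q: np.degrees(np.arctan2(*(q-p)[::-1]))
print('edge',a(W(592,275,.048),W(545,90,.048)),'strip',a(W(677,105,.057),W(600,124,.057))-90)
h=W(664,300,.047);t1=W(597,90,.047);t2=W(649,80,.047)
print('hinge',h,'tips',t1,t2,np.linalg.norm(t1-h),np.linalg.norm(t1-t2))
cor=[W(*p,.044) for p in((545,90),(658,62),(712,240),(592,275))];print('rest mid',np.mean(cor,0),np.linalg.norm(cor[0]-cor[1]),np.linalg.norm(cor[0]-cor[3]))
th=np.radians(14);x=np.array([np.cos(th),np.sin(th)]);y=np.array([-x[1],x[0]])
for p in(h,t1,t2,np.mean(cor,0)):print((p-h)@x,(p-h)@y)
print('slices',W(268,180,.045))
g=np.r_[h+110*.001*x,0]
s=robot.get_state();R=np.array(s['tcp_rot']);p=np.array(s['tool_pos']);print('g',g,'delta tool mm',R.T@(np.r_[np.mean(cor,0),.2]-p)*1000, a(np.zeros(2),R[:2,1]))
E
```

```text
edge 13.2741568952926 strip 13.176813229864877
hinge [ 0.39543757 -0.19889299] tips [ 0.56624714 -0.14789691] [ 0.57387192 -0.19025929] 0.1782596735691437 0.043043102112483245
rest mid [ 0.50387188 -0.17127012] 0.09490761125279891 0.1549752629129134
0.0 0.0
0.17807286925852062 0.00815870424856179
0.17522276848247814 -0.0347899344380376
0.11189592367683689 0.0005697171653801517
slices [0.49640591 0.12004126]
g [ 0.5021701  -0.17228158  0.        ] delta tool mm [-531.36173602 -493.42515823   56.14176449] 67.89453779208226
```

```bash
python3 -m pendant '[[[-45,-42,0,-3],[-90,-84,5,-6],[-135,-126,10,-9],[-180,-168,15,-12],[-225,-210,20,-15],[-270,-252,25,-18],[-315,-294,30,-21],[-360,-336,35,-24],[-405,-378,40,-27],[-450,-420,45,-30],[-495,-462,50,-33],[-534,-500,55,-35]]]' 1 20
python3 -m pendant '[[[0,0,0,0],[0,0,0,0],[0,0,0,0]]]'
python3 - <<'E'
from h import *
s=robot.get_state();p=np.array(s['tool_pos']);R=np.array(s['tcp_rot']);print(p,R.round(3),s['joint_pos'],s['force'],s['opening'])
for t,n in((snap('top','t1'),'t'),(snap('scene','s1'),'s')):
    pass
a=cv2.resize(cv2.imread('pics/t1.png')[140:240,270:400],None,fx=3,fy=3,interpolation=3);b=cv2.resize(cv2.imread('pics/s1.png')[150:290,230:370],None,fx=2.8,fy=2.8,interpolation=3)
o=np.zeros((400,790,3),np.uint8);o[:300,:390]=a;o[:392,392:784]=b;cv2.imwrite('pics/z1.png',o)
E
```

```text
time_s: 1.6
tool_pos: [0.5045, -0.1799, 0.2004]
tcp_rot: [[-0.975, -0.223, -0.001], [-0.223, 0.975, 0.001], [0.0, 0.001, -1.0]]
force: [0.1, 0.2, 1.3]
opening: 0.0855
gripper_force: 0.0
time_s: 1.98
tool_pos: [0.5039, -0.1765, 0.2017]
tcp_rot: [[-0.974, -0.225, 0.0], [-0.225, 0.974, 0.0], [-0.0, 0.0, -1.0]]
force: [1.1, -0.1, 0.4]
opening: 0.0852
gripper_force: 0.0
[ 0.50388498 -0.17654967  0.20166855] [[-0.974 -0.225  0.   ]
 [-0.225  0.974  0.   ]
 [-0.     0.    -1.   ]] [-4.62792739e-01  6.52460737e-02  8.71836170e-03  1.51423838e+00
  2.77588071e-04 -6.89285495e-01] [ 1.10282938 -0.0595689   0.36057668] 0.08521375530463983
```

View pics/z1.png

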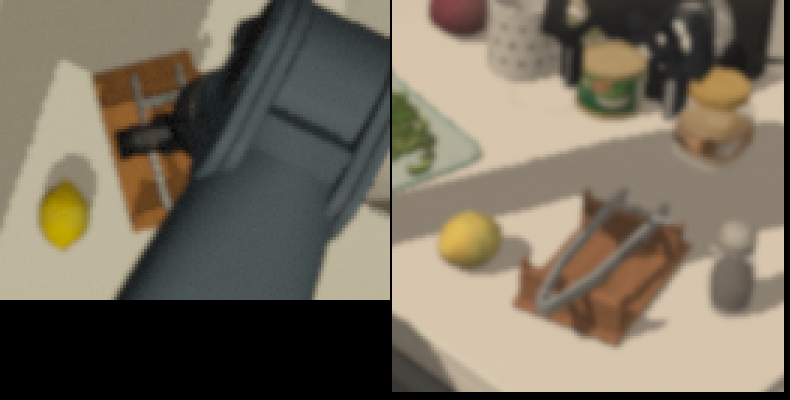

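```bash
python3 - <<'E'
from h import *
c=load('s1');W=lambda u,v,z: ray(c,(230+(u-391.5)/2.8-.5,150+(v+.5)/2.8-.5),z)[:2]
x=np.array([.974,.225]);y=np.array([-.225,.974])
h0=W(540,303,.05)
for n,q in dict(h=(540,303),tf=(624,193),tm=(664,209),salt=(735,300)).items():
    p=W(*q,.05); print(n,p.round(4),((p-h0)@x*1e3).round(1),((p-h0)@y*1e3).round(1))
E
```

```text
h [ 0.3875 -0.199 ] 0.0 0.0
tf [ 0.5614 -0.1449] 181.5 13.6
tm [ 0.5687 -0.1867] 179.2 -28.8
salt [ 0.5095 -0.3096] 93.9 -135.2
```

```bash
python3 -m pendant '[[[1,-1,30,0],[2,-2,60,0],[2,-2,90,0],[2,-2,115,0],[2,-2,132,0],[2,-2,142,0],[2,-2,148,0],[2,-2,148,0],[2,-2,148,0]]]' 1 20
python3 -m pendant '[[[0,0,0,0],[0,0,0,0],[0,0,0,0],[0,0,0,0]]]' 0.3 20
python3 -m pendant '[[[0,0,0,0],[0,0,0,0],[0,0,0,0],[0,0,0,0]]]' 0.1 20
```

```text
time_s: 3.2
tool_pos: [0.5033, -0.1805, 0.0542]
tcp_rot: [[-0.975, -0.223, 0.002], [-0.223, 0.975, -0.001], [-0.001, -0.001, -1.0]]
force: [-0.2, 0.3, 1.0]
opening: 0.0857
gripper_force: 0.0
time_s: 3.7
tool_pos: [0.5027, -0.1802, 0.0533]
tcp_rot: [[-0.975, -0.223, 0.0], [-0.223, 0.975, -0.0], [-0.0, -0.0, -1.0]]
force: [-0.7, -0.7, -1.6]
opening: 0.0555
gripper_force: 0.0
time_s: 4.2
tool_pos: [0.5027, -0.1802, 0.0534]
tcp_rot: [[-0.975, -0.223, 0.0], [-0.223, 0.975, -0.0], [-0.0, -0.0, -1.0]]
force: [-0.9, -0.1, 1.3]
opening: 0.0468
gripper_force: 2.8
```

```bash
python3 -m pendant '[[[0,0,0,0],[0,0,0,0],[0,0,0,0],[0,0,0,0]]]' -0.05 20
python3 -m pendant '[[[0,0,0,0],[0,0,0,0],[0,0,0,0],[0,0,0,0]]]' -0.17 20
python3 - <<'E'
from h import *
snap('scene','s2');snap('top','t2')
a=cv2.resize(cv2.imread('pics/t2.png')[140:240,270:400],None,fx=3,fy=3,interpolation=3);b=cv2.resize(cv2.imread('pics/s2.png')[190:270,270:340],None,fx=5.6,fy=5.6,interpolation=3)
o=np.zeros((450,790,3),np.uint8);o[:300,:390]=a;o[:448,392:784]=b;cv2.imwrite('pics/z2.png',o)
E
```

```text
time_s: 4.7
tool_pos: [0.5033, -0.1806, 0.0542]
tcp_rot: [[-0.975, -0.223, 0.002], [-0.223, 0.975, -0.001], [-0.001, -0.001, -1.0]]
force: [-0.1, 0.0, 5.7]
opening: 0.0407
gripper_force: 5.6
time_s: 5.2
tool_pos: [0.5035, -0.1804, 0.0546]
tcp_rot: [[-0.975, -0.223, 0.002], [-0.223, 0.975, -0.0], [-0.002, -0.001, -1.0]]
force: [-0.0, 0.1, 7.6]
opening: 0.0358
gripper_force: 8.6
```

View pics/z2.png

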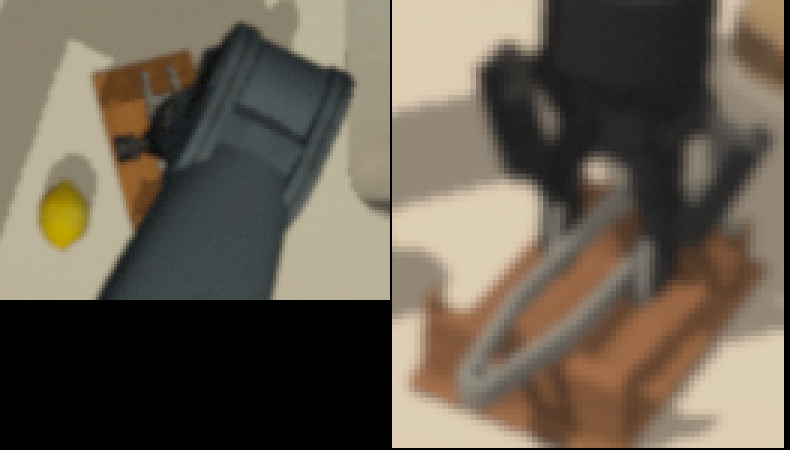

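```bash
python3 -m pendant '[[[0,0,-3,0],[0,0,-8,0],[0,0,-15,0],[0,0,-25,0],[0,0,-40,0],[0,0,-55,0],[0,0,-70,0],[0,0,-85,0],[0,0,-100,0],[0,0,-112,0],[0,0,-118,0],[0,0,-120,0]]]'
python3 -m pendant '[[[0,0,0,0],[0,0,0,0],[0,0,0,0],[0,0,0,0]]]' -0.2 20
python3 - <<'E'
from h import *
s=robot.get_state();p=np.array(s['tool_pos']);R=np.array(s['tcp_rot'])
print(p,s['opening'],s['gripper_force'],s['force'])
sl=np.array([.4965,.1205]); x=np.array([.975,.223]);y=np.array([-.223,.975])
g=sl-.068*x-.0065*y; print('grip target',g,'tool delta',R.T@(np.r_[g,.16]-p)*1e3)
E
```

```text
time_s: 6.8
tool_pos: [0.5028, -0.1802, 0.1736]
tcp_rot: [[-0.975, -0.223, 0.0], [-0.223, 0.975, -0.0], [-0.0, -0.0, -1.0]]
force: [-0.4, 0.9, -0.7]
opening: 0.0354
gripper_force: 6.0
time_s: 7.3
tool_pos: [0.5025, -0.1801, 0.173]
tcp_rot: [[-0.975, -0.223, -0.0], [-0.223, 0.975, 0.0], [0.0, 0.0, -1.0]]
force: [0.1, 0.2, -1.0]
opening: 0.0341
gripper_force: 6.4
[ 0.50253207 -0.18010216  0.17303651] 0.03405505771772188 6.439441591501236 [ 0.07582502  0.20776556 -1.00291802]
grip target [0.4316495 0.0989985] tool delta [  6.79176504 287.87640442  13.13460246]
```

```bash
python3 -m pendant '[[[0,6,0,0],[1,20,0,0],[1,45,0,0],[2,75,0,0],[2,107,0,0],[3,140,0,0],[4,173,0,0],[5,206,0,0],[6,237,2,0],[7,262,6,0],[7,280,11,0],[7,288,15,0]]]'
python3 -m pendant '[[[0,0,0,0],[0,0,0,0],[0,0,0,0],[0,0,0,0]]]'
python3 - <<'E'
from h import *
t=snap('top','t3');s=snap('scene','s3')
st=robot.get_state();print(st['tool_pos'],st['opening'],st['gripper_force'])
a=cv2.resize(t['color'][140:230,165:275],None,fx=3.6,fy=3.6,interpolation=3);b=cv2.resize(s['color'][110:230,160:270],None,fx=3.6,fy=3.6,interpolation=3)
o=np.zeros((450,796,3),np.uint8);o[:a.shape[0],:396]=a;o[:432,398:794]=b;cv2.imwrite('pics/z3.png',cv2.convertScaleAbs(o,alpha=1.3))
E
```

```text
time_s: 8.8
tool_pos: [0.4307, 0.1003, 0.1582]
tcp_rot: [[-0.974, -0.225, -0.0], [-0.225, 0.974, 0.0], [-0.0, 0.0, -1.0]]
force: [0.3, -0.6, -0.6]
opening: 0.0342
gripper_force: 6.4
time_s: 9.3
tool_pos: [0.4318, 0.0985, 0.1585]
tcp_rot: [[-0.975, -0.222, 0.0], [-0.222, 0.975, -0.0], [-0.0, -0.0, -1.0]]
force: [-0.3, 0.1, -1.4]
opening: 0.0342
gripper_force: 6.4
[0.43172883 0.09870913 0.15841357] 0.0343888016522162 6.428075730800629
```

View pics/z3.png

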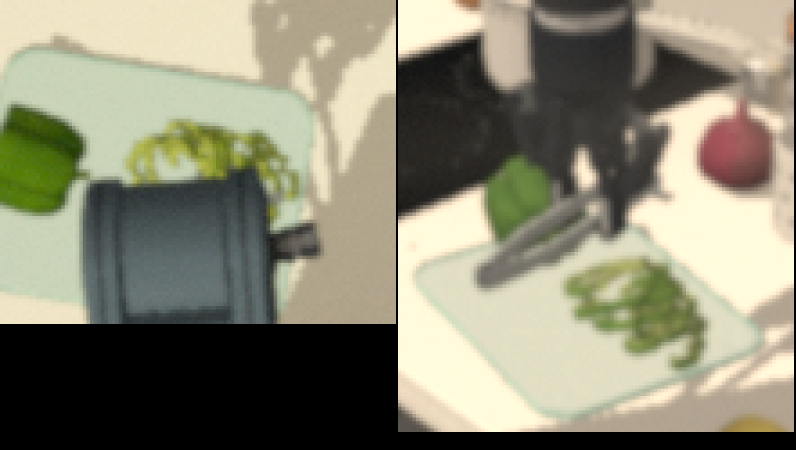

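```bash
python3 -m pendant '[[[-3,4,0,4],[-8,10,0,12],[-15,18,0,21],[-22,26,0,30],[-29,35,0,39],[-36,44,0,48],[-43,52,0,57],[-49,60,0,66],[-54,66,0,75],[-58,71,0,83],[-60,74,0,88],[-61,75,0,90]]]'
python3 -m pendant '[[[0,0,0,0],[0,0,0,0],[0,0,0,0],[0,0,0,0]]]'
python3 - <<'E'
from h import *
t=snap('top','t4');s=snap('scene','s4')
st=robot.get_state();print(st['tool_pos'],st['opening'],st['gripper_force'],st['joint_pos'])
# average several frames to cut noise
T=np.mean([robot.camera('top')['color'] for _ in range(6)],0);S=np.mean([robot.camera('scene')['color'] for _ in range(6)],0)
np.save('pics/T4.npy',T);np.save('pics/S4.npy',S)
a=cv2.resize(T[145:225,185:265],(396,396),interpolation=3);b=cv2.resize(S[130:230,170:270],(396,396),interpolation=3)
o=np.hstack([a,b]);cv2.imwrite('pics/z4.png',np.clip(o*1.3,0,255))
E
```

```text
time_s: 10.9
tool_pos: [0.4744, 0.1858, 0.1582]
tcp_rot: [[-0.222, 0.975, -0.0], [0.975, 0.222, -0.0], [-0.0, -0.0, -1.0]]
force: [-0.4, -0.7, -1.6]
opening: 0.0342
gripper_force: 6.4
time_s: 11.4
tool_pos: [0.4742, 0.1856, 0.1583]
tcp_rot: [[-0.223, 0.975, 0.0], [0.975, 0.223, -0.0], [-0.0, 0.0, -1.0]]
force: [0.1, -0.2, -1.1]
opening: 0.0341
gripper_force: 6.4
[0.47428553 0.18566884 0.15835299] 0.0341008739700518 6.35381318628788 [ 2.41403052e-01  7.66310360e-03 -1.36517418e-01  1.42655253e+00
 -2.77905268e-07  1.58707273e+00][ WARN:0@5.233] global loadsave.cpp:1063 imwrite_ Unsupported depth image for selected encoder is fallbacked to CV_8U.
```

View pics/z4.png

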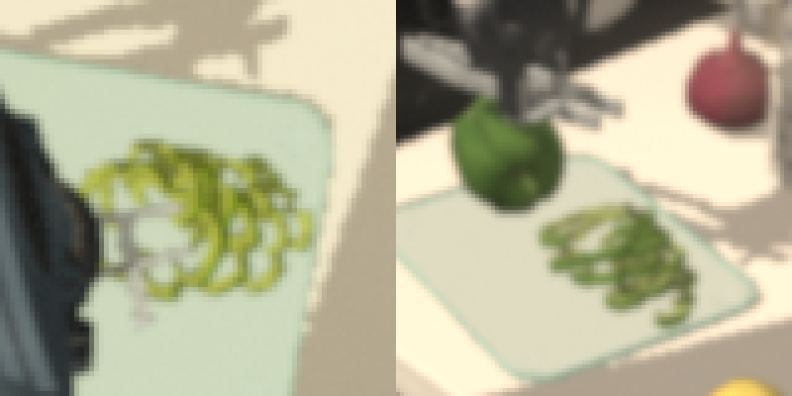

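```bash
python3 - <<'E'
from h import *
c=load('t4');W=lambda u,v,z: ray(c,(185+(u+.5)/4.95-.5,145+(v+.5)/4.95-.5),z)[:2]
a,b=W(182,208,.153),W(190,248,.153);print(a,b,(a+b)/2,np.linalg.norm(a-b)*1e3)
T=np.load('pics/T4.npy').astype(np.uint8);T0=cv2.imread('pics/t0.png')
hsv=cv2.cvtColor(T0,cv2.COLOR_BGR2HSV);m=((hsv[...,1]>100)&(hsv[...,0]>25)&(hsv[...,0]<70)).astype(np.uint8);m[:,:195]=0;m[:,255:]=0;m[:160]=0;m[225:]=0
m=cv2.morphologyEx(m,cv2.MORPH_CLOSE,np.ones((9,9)));r=cv2.minAreaRect(cv2.findNonZero(m));print(r,ray(c,r[0],.035))
z=cv2.resize(T[178:218,195:235],(600,600),interpolation=cv2.INTER_CUBIC);cv2.imwrite('pics/z5.png',cv2.convertScaleAbs(z,alpha=1.3))
E
```

```text
[0.4996337  0.11937021] [0.47790145 0.11523177] [0.48876757 0.11730099] 22.122772907460565
((224.0, 189.0), (30.0, 46.0), 90.0) [0.49874888 0.12099794 0.035     ]
```

View pics/z5.png

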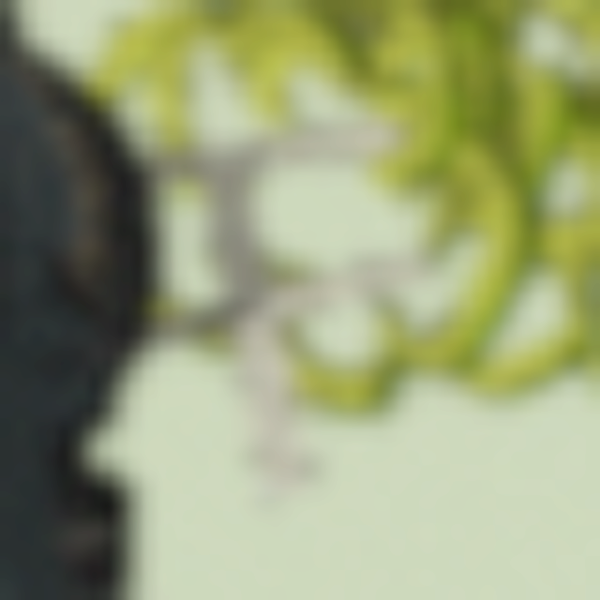

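```bash
python3 -m pendant '[[[0,2,0,0],[0,4,0,0],[0,6,0,0],[0,7,0,0],[0,7,0,0],[0,7,0,0],[0,7,0,0],[0,7,0,0],[0,7,0,0],[0,7,0,0],[0,7,0,0],[0,7,0,0]]]'
python3 -m pendant '[[[0,0,0,0],[0,0,0,0],[0,0,0,0],[0,0,0,0],[0,0,0,0],[0,0,0,0],[0,0,0,0],[0,0,0,0],[0,0,0,0],[0,0,0,0],[0,0,0,0],[0,0,0,0]]]'
python3 -m pendant '[[[0,0,0,0],[0,0,0,0],[0,0,0,0],[0,0,0,0],[0,0,0,0],[0,0,0,0],[0,0,0,0],[0,0,0,0],[0,0,0,0],[0,0,0,0],[0,0,0,0],[0,0,0,0]]]'
python3 -c "
from rig import robot
print(robot.finish_job())"
```

```text
time_s: 13.6
tool_pos: [0.4811, 0.1873, 0.1583]
tcp_rot: [[-0.223, 0.975, -0.0], [0.975, 0.223, -0.0], [-0.0, -0.0, -1.0]]
force: [-0.5, -0.2, -1.2]
opening: 0.0342
gripper_force: 6.4
time_s: 15.1
tool_pos: [0.4811, 0.1873, 0.1583]
tcp_rot: [[-0.223, 0.975, 0.0], [0.975, 0.223, -0.0], [-0.0, 0.0, -1.0]]
force: [-0.5, -1.1, -0.3]
opening: 0.0342
gripper_force: 6.4
time_s: 16.6
tool_pos: [0.4811, 0.1873, 0.1583]
tcp_rot: [[-0.223, 0.975, -0.0], [0.975, 0.223, 0.0], [0.0, -0.0, -1.0]]
force: [0.6, -0.6, -0.6]
opening: 0.0344
gripper_force: 6.4
the job is handed in; nothing more can be done
None
```

I handed the job in at 16.6 s with the tongs still held level, tips about 9 cm above the middle of the pepper slices. The squeeze held steady for over 3 s at 34.2 mm over the arms and 6.4 N, close to the mark's 34 mm and 6.5 N; the cameras could not resolve the peg against the mark, so the 20 mm gap rests on those readings and a rough tip measurement from the top picture.

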